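# Seat the new colour pans in the palette

### The arm

A 6-joint arm with a two-finger parallel gripper is mounted at the origin on the work surface; the furniture and walls round the work are solid. World frame = base frame: x ahead of the robot, y to its left, z up, the work surface at z = 0. Lengths are in mm, angles in rad, forces in N, time in s.
With the tool pointing down it reaches from about 325 to 750 mm from the base axis. Payload 7.6 kg.
Tool frame: the origin (TCP) lies at the very end of the fingers, on their centre line; the grasp point (between the pads) lies 19 mm behind it; z points along the fingers, y is the direction in which the jaws open and shut (so a half turn about z gives the same grasp; the last joint's range is limited). The gripper opens to 85 mm and grips with 20 to 120 N. Pads are 22 mm wide; open, the fingers measure 114 mm over their backs; the gripper's body (76 mm by 85 mm) begins 54 mm behind the grasp point. The pads swing forward as they close: fully open they stand 13 mm farther back than shut.
Start: joints at [1.266, 0.052, 1.401, -0, 1.689, -0.07], TCP at [122.122, 510.619, 231.323] pointing down, gripper open.
Joint ranges: [-2.9, 2.9], [-0.91, 2.17], [0.12, 2.37], [-1.06, 4.2], [0.26, 2.73], [-2.93, 2.93]. Speed limits (rad/s): [2.57, 2.57, 3.01, 3.14, 3.14, 3.14].

### API

Orientations are given as a rotation vector (axis times angle).
In Python, from rig import ctrl, viewer, workorder gives the robot as it stands.
- The arm moves only by the tool step_arm, never from a script. Its argument "plan" is a list that holds one entry, the list of rows, each a list of 7 numbers: the closure, from -1 (fully open) to 1 (shut), so that 0 is half open, then the shift along the tool's x, y, z in mm, then the turn, a rotation vector about the tool's x, y, z in degrees. A call has 1 to 8 rows; each row shifts and turns the pose as measured when the row begins, along the tool's axes as they then stand; what a row does not reach is not made up. A row lasts 1/12 s, in which the tool goes at most 41.7 mm and 7.16 degrees, less where a joint would pass 70% of its speed; a pose out of reach is approached as far as the arm can. A call with a gripper value outside its range is refused whole. The fingers move at their own pace and stop on an object; the grip force is fixed at half the most. Time passes only in rows, so rows that do not move let the fingers close. It gives the time, the measured TCP pose, the force and the opening at its end, in the units of the state.
- ctrl.get_state(): the state, without advancing time (a new reading comes with each control period).
- viewer.snapshot(name): name is "scene" or "top" or "wrist"; returns the picture (420x560x3 uint8, red, green, blue); there is no depth.
- viewer.calibration(name): a dict with "mtx" (3x3 intrinsics, pixels), "dist" ([k1, k2, p1, p2, k3] as OpenCV has them; the pictures are not rectified), "R" (3x3) and "t" (3): a world point X has camera coordinates R X + t; the wrist camera has in their place "tool_from_camera" (4x4, takes a point from camera to tool coordinates, whose origin is the TCP and whose axes are the flange's). Camera axes: x right, y down, z forward; pixel columns grow to the right and rows downward; lengths in mm; the calibration is good to about 2 mm. A picture is of the moment at which its call begins: read the wrist's pose just before it. calibration takes no time and is no camera call.
- workorder.hand_in(): hands the job in, once; it reports no verdict.
The state is a dict: "clock": time; "joints": joint angles; "joint_velocities": joint speeds; "joint_efforts": joint torques, N m; "tool_pos": TCP position; "orientation": TCP orientation; "contact_force": force on the tool from outside, world axes, zero at the start; "torque": the same for the moment, N m; "gripper_width": finger opening in mm.
Only numpy, scipy, OpenCV 4.12 (cv2) and the standard library are available. Lean on these libraries where they do the work, as an engineer would, in place of code of your own. Each camera call takes 0.05 s, during which the arm holds its last target.

### The job

Three fresh refill pans - yellow, red and blue - stand proud of their wells in the white palette. With the fingertips press each one gently down until it is fully home, level with the three used pans, working from light to dark so that a stained finger does not muddy a lighter colour: yellow first, then red, then blue. Do not bear down hard on the wax, do not pull any pan up, and leave the brush, scraper, tins and tape where they lie.

Things in the scene. Friction and masses are not known exactly. Their poses are not given: they have to be found in the camera images.
- palette: white palette holder, fixed: 200 mm long (y axis) by 136 mm (x), six round wells in two rows of three, 56 mm apart; wire loops stand out 15 mm at its ends. Origin: centre of its underside, z up. Upper face 22 mm high, lip on its +x side 25 mm. Which pan sits in which well changes. To its left (+y) a hot plate 60 mm high with taller things on it; a dark tin 75 mm high at the bench's right edge.
- pan_yellow_top (a point): centre of the upper face of the yellow pan: a round aluminium cup, 45 mm across, filled with a cake of yellow wax, 41 mm across. New refill, cake flat and standing 1.5 mm above the cup's rim: starts 6 to 8 mm too high in its well, its top 34 to 36 mm above the bench; fully home its top is 28 mm above the bench, level with the used pans.
- pan_red_top (a point): centre of the upper face of the red pan: a round aluminium cup, 45 mm across, filled with a cake of red wax, 41 mm across. New refill, cake flat and standing 1.5 mm above the cup's rim: starts 6 to 8 mm too high in its well, its top 34 to 36 mm above the bench; fully home its top is 28 mm above the bench, level with the used pans.
- pan_blue_top (a point): centre of the upper face of the blue pan: a round aluminium cup, 45 mm across, filled with a cake of blue wax, 41 mm across. New refill, cake flat and standing 1.5 mm above the cup's rim: starts 6 to 8 mm too high in its well, its top 34 to 36 mm above the bench; fully home its top is 28 mm above the bench, level with the used pans.
- pan_green_top (a point): centre of the upper face of the green pan: a round aluminium cup, 45 mm across, filled with a cake of green wax, 41 mm across. Used pan, the cake worn 1 mm hollow in the middle, already fully home: its top is 28 mm above the bench.
- pan_brown_top (a point): centre of the upper face of the brown pan: a round aluminium cup, 45 mm across, filled with a cake of brown wax, 41 mm across. Used pan, the cake worn 1 mm hollow in the middle, already fully home: its top is 28 mm above the bench.
- pan_black_top (a point): centre of the upper face of the black pan: a round aluminium cup, 45 mm across, filled with a cake of black wax, 41 mm across. Used pan, the cake worn 1 mm hollow in the middle, already fully home: its top is 28 mm above the bench.
- pan_yellow (a joint): how far the yellow pan has been pressed down into its well, m: starts between 0 and 0.002, fully home (hard stop) at 0.008. Snug fit: it slides down straight under about 4 N and stays where it is left. A rubber ring under the cup gives about 1 mm per 4.5 N, so under the finger its top sinks up to 1 mm further on the way down and 2 to 4 mm further at 9 to 18 N once home, and comes back when let go. Values below 0 mean it has been pulled up.
- pan_red (a joint): how far the red pan has been pressed down into its well, m: starts between 0 and 0.002, fully home (hard stop) at 0.008. Snug fit: it slides down straight under about 4 N and stays where it is left. A rubber ring under the cup gives about 1 mm per 4.5 N, so under the finger its top sinks up to 1 mm further on the way down and 2 to 4 mm further at 9 to 18 N once home, and comes back when let go. Values below 0 mean it has been pulled up.
- pan_blue (a joint): how far the blue pan has been pressed down into its well, m: starts between 0 and 0.002, fully home (hard stop) at 0.008. Snug fit: it slides down straight under about 4 N and stays where it is left. A rubber ring under the cup gives about 1 mm per 4.5 N, so under the finger its top sinks up to 1 mm further on the way down and 2 to 4 mm further at 9 to 18 N once home, and comes back when let go. Values below 0 mean it has been pulled up.
- pan_green (a joint): height of the used green pan, m: 0 is fully home (hard stop), below 0 it has been pulled up out of its well.
- pan_brown (a joint): height of the used brown pan, m: 0 is fully home (hard stop), below 0 it has been pulled up out of its well.
- pan_black (a joint): height of the used black pan, m: 0 is fully home (hard stop), below 0 it has been pulled up out of its well.
- scraper: wax scraper lying on the bench in front of the palette, 171 x 37 x 18 mm, turned wooden handle and small steel tip. Loose bystander; origin at the centre of its underside.
- tin_plum: small open tin of plum wax, 58 mm across, 50 mm high, right of the palette. Loose bystander; origin at the centre of its underside.
- tin_oxide: small open tin of rust-red wax, 59 mm across, 45 mm high, right of the palette. Loose bystander; origin at the centre of its underside.
- tape: roll of cream tape lying flat behind the hot plate, 93 mm across, 24 mm high. Loose bystander; origin at the centre of its underside.
- flat_brush: brush lying flat, 221 x 30 x 14 mm, wooden handle. Loose bystander; origin at the centre of its underside.

How it is judged (in metres and radians):
On the way, in this order (a step that is already met when the one before it is completed fails the run):
1. the yellow pan is home and the finger is off it (value of joint pan_yellow above 0.0065 m and contact force between the fingers and pan_yellow below 0.3 N and value of joint each of pan_red, pan_blue below 0.004 m), for 0.2 s.
2. the red pan is home and the finger is off it (value of joint pan_red above 0.0065 m and contact force between the fingers and pan_red below 0.3 N and value of joint pan_blue below 0.004 m), for 0.2 s.
3. the blue pan is home and the finger is off it (value of joint pan_blue above 0.0065 m and contact force between the fingers and pan_blue below 0.3 N), for 0.2 s.
At the end, for the whole second after the job is handed in: the yellow, red and blue pans are pressed home to within 1.5 mm (joints above 0.0065 m), the three used pans are still home within 1.5 mm, and the scraper, tins, tape and brush are within 15 mm of where they started (value of joint each of pan_yellow, pan_red, pan_blue above 0.0065 m and value of joint each of pan_green, pan_brown, pan_black above -0.0015 m and distance of each of scraper, tin_plum, tin_oxide, tape, flat_brush from where it was at the start of the episode below 0.015 m); the robot touches nothing.
It fails at once if a cake of wax is pressed harder than 25 N (contact force between the fingers and pan_yellow above 25 N or contact force between the fingers and pan_red above 25 N or contact force between the fingers and pan_blue above 25 N or contact force between the fingers and pan_green above 25 N or contact force between the fingers and pan_brown above 25 N or contact force between the fingers and pan_black above 25 N).
It fails at once if a pan is pulled up in its well by more than 3 mm (value of joint any of pan_yellow, pan_red, pan_blue, pan_green, pan_brown, pan_black below -0.003 m).
It fails at once if the scraper, a tin, the tape or the brush is shoved or lifted more than 15 mm (distance of any of scraper, tin_plum, tin_oxide, tape, flat_brush from where it was at the start of the episode above 0.015 m).
It also fails if it takes over 45 s, if anything falls off the work surface, if the arm or the gripper's body presses on something with over 40 N, if the wrist force passes 120 N, or if a joint passes its speed limit or range.

## Working session

There is one attempt and no reset: what is moved stays moved. The work goes in short steps, Python scripts to look and compute and a tool call to move; the robot and the scene stay as the last step left them, time stands still between calls to the robot, and variables do not carry over. Pictures are saved under pics/ and viewed, and the job is handed in when it is done.

Besides the shell and the picture viewer there is one more tool, called after "Call:" by a JSON object that holds its "name" and its "arguments", one argument or row to a line. step_arm: Moves the arm, as the interface text tells. Its arguments: {"type":"object","properties":{"plan":{"type":"array"}},"required":["plan"]}

```bash
mkdir -p pics
python3 - <<'E'
from rig import ctrl, viewer
import cv2
print(ctrl.get_state())
for n in ("scene","top","wrist"):
    im=viewer.snapshot(n); cv2.imwrite(f"pics/{n}0.png",im[:,:,::-1])
    c=viewer.calibration(n); print(n,{k:(v.tolist() if hasattr(v,'tolist') else v) for k,v in c.items()})
E
```

```text
{'clock': 0.0, 'joints': array([ 1.26570135e+00,  5.28700343e-02,  1.40174224e+00, -3.15495862e-06,
        1.68859537e+00, -7.03105684e-02]), 'joint_velocities': array([0.0001053 , 0.00022916, 0.0001601 , 0.00060593, 0.00119812,
       0.00033973]), 'joint_efforts': array([ 7.87578847e-04, -3.81666648e+01, -3.60188162e+01,  1.60761090e-06,
        6.03922716e-03, -4.12330394e-05]), 'tool_pos': array([122.02489435, 510.30957714, 230.44617436]), 'orientation': array([-3.67917533e-01, -3.11967319e+00,  2.49293948e-03]), 'contact_force': array([-0.00685679,  0.94138893, -0.5716242 ]), 'torque': array([-0.05728011, -0.01781906, -0.00627883]), 'gripper_width': 85.29977764944496}
scene {'mtx': [[407.51136838555607, 0.0, 275.35359554651126], [0.0, 407.51136838555607, 207.20437347008485], [0.0, 0.0, 1.0]], 'dist': [0.00416113867275164, 0.0, 0.0, 0.0, 0.0], 'R': [[0.8472952600227588, -0.5307486831638822, 0.019914257776037773], [-0.35323593945848036, -0.5911186042339736, -0.7251228632468869], [0.39662969306123613, 0.6073587334090814, -0.6883315011924603]], 't': [-488.0128448172581, 64.45311474
[... 263 characters left out ...]
12444812121], [-0.9930120690807845, 0.015628314623243687, -0.11697344331913925], [0.11732794671561743, 0.024107951079497734, -0.9928005638668052]], 't': [-236.60344287508008, 417.5603227005457, 981.4534534323928]}
wrist {'mtx': [[308.28954224395056, 0.0, 280.1652941520978], [0.0, 308.28954224395056, 206.2254623592972], [0.0, 0.0, 1.0]], 'dist': [-0.007573773037754751, 0.0, 0.0, 0.0, 0.0], 'tool_from_camera': [[-0.0007978880108817106, -0.961986218168609, -0.27309683159710696, 69.03490188491958], [0.9999995452265994, -0.0006248864225776011, -0.0007204606528468958, 0.6966958476544161], [0.0005224187166575011, -0.27309728224684954, 0.9619862792722503, -141.51070571959147], [0.0, 0.0, 0.0, 1.0]]}
```

View pics/top0.png

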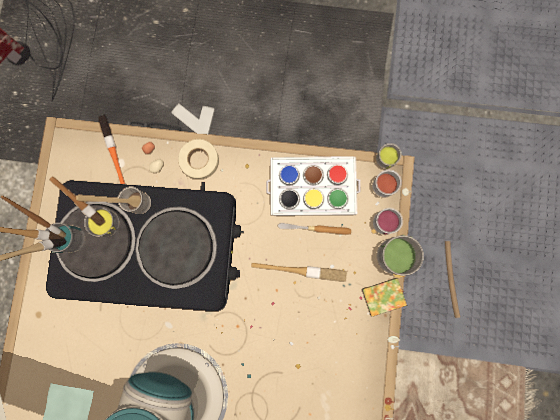

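View pics/scene0.png

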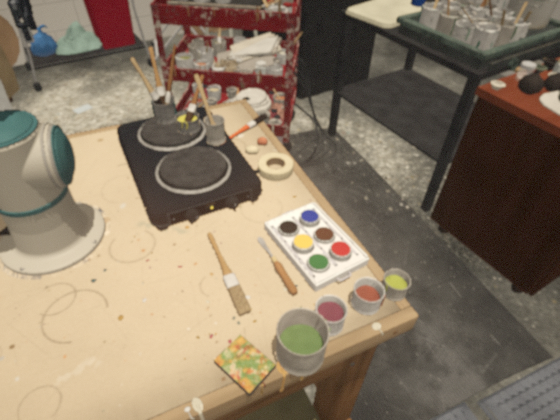

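View pics/wrist0.png

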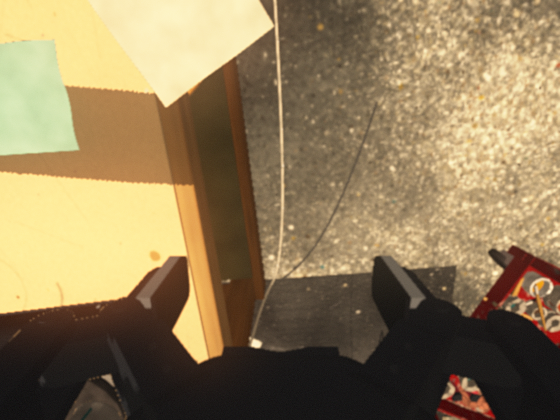

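The top view shows the palette around (313,186): blue (289,174), brown (313,174), red (338,174), black (289,199), yellow (313,199), green (338,198). The wrist camera is still looking off the bench. Next I measure the pans in both fixed views.

```bash
cat > h.py <<'E'
import numpy as np, cv2
from rig import ctrl, viewer
from scipy.spatial.transform import Rotation as Ro
def masks(im):
    h=cv2.cvtColor(im,cv2.COLOR_RGB2HSV); H,S,V=[h[:,:,i].astype(int) for i in range(3)]
    return {'yellow':(abs(H-27)<6)&(S>150)&(V>140),'red':((H<6)|(H>173))&(S>150)&(V>120),'blue':(abs(H-115)<12)&(S>120)&(V>80),'green':(abs(H-65)<15)&(S>110)&(V>50)}
def blobs(m,amin=60):
    n,l,s,c=cv2.connectedComponentsWithStats(m.astype(np.uint8)); return [(c[i],s[i,4],s[i,:4]) for i in range(1,n) if s[i,4]>=amin]
def ray(cal,uv,pose=None):
    d=cv2.undistortPoints(np.array([[uv]],float),np.array(cal['mtx']),np.array(cal['dist']))[0,0]
    d=np.array([d[0],d[1],1.])
    if 'R' in cal:
        R=np.array(cal['R']);return -R.T@np.array(cal['t']),R.T@d
    T=np.array(cal['tool_from_camera']); W=Ro.from_rotvec(pose[1]).as_matrix()
    return W@T[:3,3]+pose[0], W@T[:3,:3]@d
def onplane(o,d,z): return o+d*(z-o[2])/d[2]
def tri(r1,r2):
    A=np.array([r1[1],-r2[1]]).T; s=np.linalg.lstsq(A,r2[0]-r1[0],rcond=None)[0]
    p,q=r1[0]+s[0]*r1[1],r2[0]+s[1]*r2[1]; return (p+q)/2,np.linalg.norm(p-q)
E
python3 - <<'E'
from h import *
P={}
for n in ('top','scene'):
    im=cv2.imread(f'pics/{n}0.png')[:,:,::-1].copy(); cal=viewer.calibration(n)
    for k,m in masks(im).items():
        for c,a,b in blobs(m,60):
            o,d=ray(cal,c); print(n,k,c.round(1),a,b,onplane(o,d,35).round(1))
E
python3 -c "
import cv2
a=cv2.imread('pics/top0.png')[140:300,240:430];b=cv2.imread('pics/scene0.png')[190:350,190:430]
cv2.imwrite('pics/c1.png',cv2.resize(a,None,fx=3.5,fy=3.5,interpolation=2));cv2.imwrite('pics/c2.png',cv2.resize(b,None,fx=3,fy=3,interpolation=2))"
```

```text
top yellow [100.8 222.7] 275 [ 89 210  22  24] [392.6 170.6  35. ]
top red [337.5 173.2] 204 [330 166  16  16] [ 498.7 -374.6   35. ]
top blue [289.  173.8] 204 [281 166  17  17] [ 499.3 -263.1   35. ]
scene red [340.3 248.3] 157 [332 243  17  12] [ 498.5 -375.4   35. ]
scene blue [43.1 44. ] 246 [32 34 24 19] [ 167.6 1019.8   35. ]
```

View pics/c1.png

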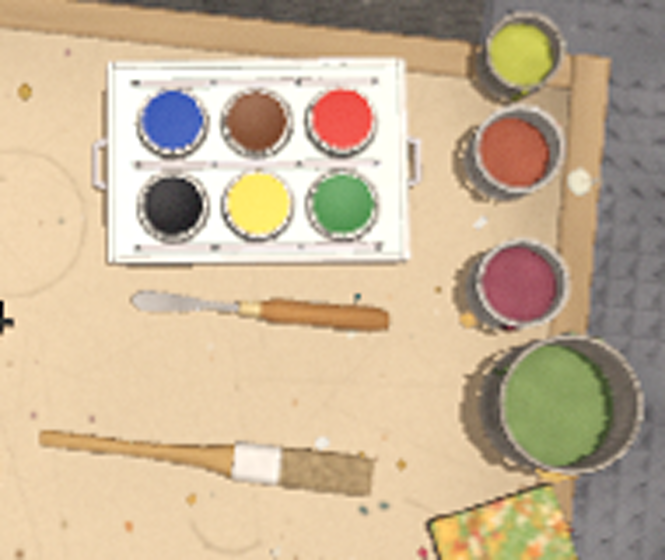

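View pics/c2.png

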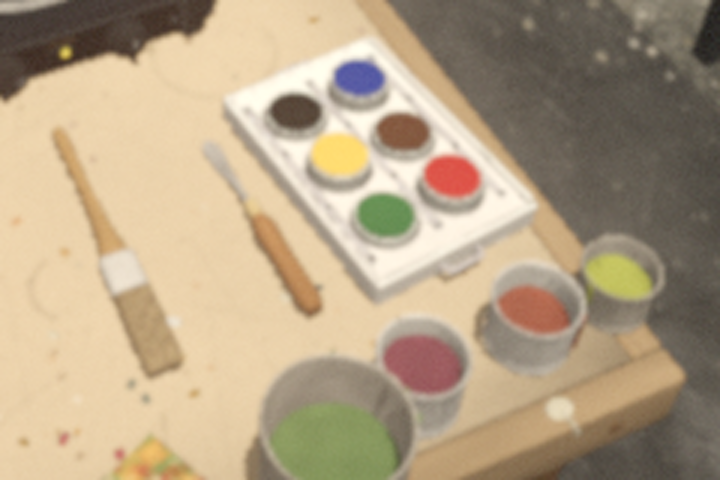

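Call:
{"name": "step_arm", "arguments": {
  "plan": [
    [[1,0,0,-40,0,0,-6.7],[1,0,0,-40,0,0,-6.7],[1,0,0,-40,0,0,0],[1,0,0,-30,0,0,0]]
  ]
}}

```text
clock: 0.48
tool_pos: [121.3, 507.9, 373.4]
orientation: [0.017, -3.133, 0.039]
contact_force: [-0.0, 0.7, 0.9]
gripper_width: 38.5
```

Run:
```python
from h import *
im=cv2.imread('pics/top0.png')[:,:,::-1]; print(im[198,313],cv2.imread('pics/scene0.png')[241,303,::-1])
ct,cs=viewer.calibration('top'),viewer.calibration('scene')
pix={}
for n in('top','scene'):
    im=cv2.imread(f'pics/{n}0.png')[:,:,::-1].copy()
    h=cv2.cvtColor(im,cv2.COLOR_RGB2HSV).astype(int)
    m=(abs(h[:,:,0]-24)<5)&(h[:,:,1]>125)&(h[:,:,2]>170)
    cal=ct if n=='top' else cs
    for c,a,b in blobs(m,60):
        o,d=ray(cal,c); print(n,c.round(1),a,onplane(o,d,35).round(1))
```

```text
[255 238 112] [255 221 116]
top [313.4 197.6] 213 [ 442.9 -318.2   35. ]
top [101.  223.3] 313 [391.2 170.1  35. ]
top [367.3 293.9] 61 [ 224.8 -432.9   35. ]
scene [302.8 241.1] 156 [ 443.2 -318.9   35. ]
```

Call:
{"name": "step_arm", "arguments": {
  "plan": [
    [[1,-18,-37,0,0,0,0],[1,-18,-37,0,0,0,0],[1,-18,-37,0,0,0,0],[1,-18,-37,0,0,0,0],[1,-18,-37,0,0,0,0],[1,-18,-37,0,0,0,0],[1,-18,-37,0,0,0,0],[1,-18,-37,0,0,0,0]]
  ]
}}

```text
clock: 1.15
tool_pos: [269.7, 214.4, 381.6]
orientation: [0.038, -3.135, 0.029]
contact_force: [1.1, 0.4, -0.9]
gripper_width: -0.3
```

Call:
{"name": "step_arm", "arguments": {
  "plan": [
    [[1,-17,-37,0,0,0,0],[1,-17,-37,0,0,0,0],[1,-17,-37,0,0,0,0],[1,-17,-37,0,0,0,0],[1,-10,-39,0,0,0,0],[1,-10,-39,0,0,0,0],[1,-10,-39,10,0,0,0],[1,-10,-39,10,0,0,0]]
  ]
}}

```text
clock: 1.82
tool_pos: [383.9, -96.0, 367.9]
orientation: [0.039, -3.141, 0.03]
contact_force: [1.4, 0.2, 0.3]
gripper_width: 0.3
```

Call:
{"name": "step_arm", "arguments": {
  "plan": [
    [[1,-10,-37,30,0,0,0],[1,-10,-37,30,0,0,0],[1,-10,-37,30,0,0,0],[1,-10,-37,30,0,0,0],[1,-10,-37,30,0,0,0],[1,-8,-30,30,0,0,0],[1,0,0,30,-1.1,0,1.4],[1,0,0,0,0,0,0]]
  ]
}}

```text
clock: 2.48
tool_pos: [435.4, -292.6, 179.1]
orientation: [-0.017, -3.14, -0.005]
contact_force: [0.0, 1.0, -1.8]
gripper_width: -0.1
```

Run:
```python
from h import *
s=ctrl.get_state(); print(s['tool_pos'],s['orientation'],s['contact_force'])
im=viewer.snapshot('wrist'); cv2.imwrite('pics/w1.png',im[:,:,::-1]); im=viewer.snapshot('top');cv2.imwrite('pics/t1.png',cv2.resize(im[100:300,200:440,::-1],None,fx=2.5,fy=2.5))
```

```text
[ 435.43015478 -292.61073848  179.10028841] [-0.01661269 -3.13979678 -0.00486698] [ 0.04453417  1.04639534 -1.76133797]
```

View pics/w1.png

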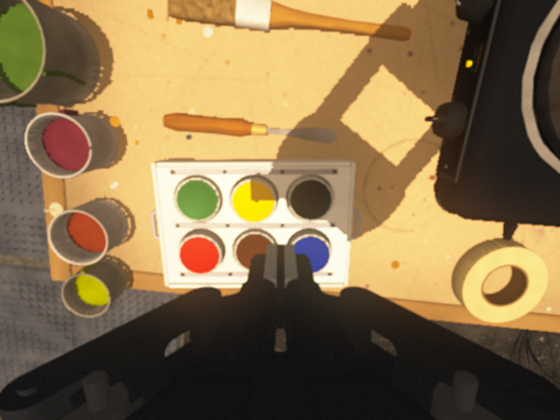

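View pics/t1.png

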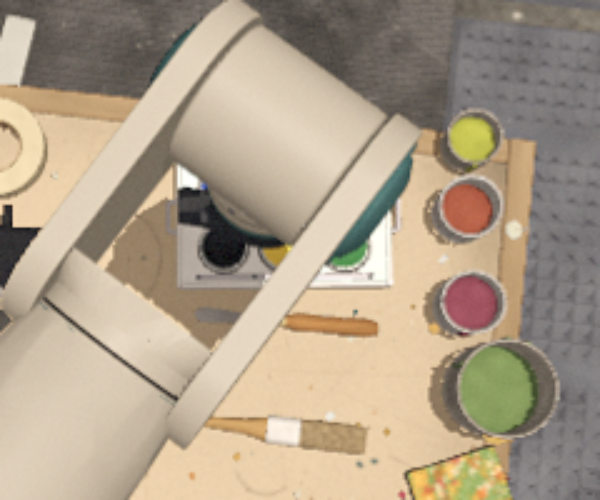

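The wrist view shows yellow at (253,199), red (201,253), blue (312,253), with the closed fingertips at about (280,250) over the palette. I cross-check those positions with the wrist camera.

Run:
```python
from h import *
p=(np.array([435.43,-292.61,179.1]),np.array([-0.0166,-3.1398,-0.0049])); c=viewer.calibration('wrist')
for n,uv in dict(y=(253.5,199),r=(201,253),b=(312,253)).items():
    print(n,onplane(*ray(c,uv,p),35).round(1))
```

```text
y [ 439.8 -317.3   35. ]
r [ 495.3 -372.    35. ]
b [ 496.6 -260.4   35. ]
```

Call:
{"name": "step_arm", "arguments": {
  "plan": [
    [[1,-7,-25,20,0,0,0],[1,0,0,30,0,0,0],[1,0,0,30,0,0,0],[1,0,0,25,0,0,0],[1,0,0,10,0,0,0],[1,0,0,0,0,0,0]]
  ]
}}

```text
clock: 3.08
tool_pos: [454.8, -321.3, 88.3]
orientation: [-0.005, 3.111, -0.039]
contact_force: [1.2, 0.3, 0.6]
gripper_width: 0.0
```

```bash
cat > g.py <<'E'
import sys
from h import *
s=ctrl.get_state(); W=Ro.from_rotvec(s['orientation'])
t=np.array([float(x) for x in sys.argv[1:4]])
print('pos',s['tool_pos'].round(1),'f',s['contact_force'].round(2))
print('shift',W.inv().apply(t-s['tool_pos']).round(1),'turn',np.degrees((W.inv()*Ro.from_rotvec([0,np.pi,0])).as_rotvec()).round(2))
E
python3 g.py 442 -318 60
```

```text
pos [ 454.8 -321.3   88.3] f [1.21 0.28 0.58]
shift [13.6  4.  27.8] turn [-1.44  1.74  0.18]
```

Call:
{"name": "step_arm", "arguments": {
  "plan": [
    [[1,13.6,4,10,-1.4,1.7,0],[1,0,0,10,0,0,0],[1,0,0,5,0,0,0],[1,0,0,0,0,0,0],[1,0,0,0,0,0,0]]
  ]
}}

```text
clock: 3.5
tool_pos: [443.9, -318.6, 69.9]
orientation: [-0.01, 3.134, -0.011]
contact_force: [-0.7, 0.5, -0.8]
gripper_width: 0.0
```

```bash
python3 g.py 442 -318 45
```

```text
pos [ 443.9 -318.6   69.9] f [-0.7   0.46 -0.78]
shift [ 2.1  0.8 24.9] turn [-0.39  0.42  0.35]
```

Call:
{"name": "step_arm", "arguments": {
  "plan": [
    [[1,2,0.8,12,-0.4,0.4,0],[1,0,0,8,0,0,0],[1,0,0,4,0,0,0],[1,0,0,0,0,0,0]]
  ]
}}

```text
clock: 3.83
tool_pos: [442.5, -318.4, 44.9]
orientation: [-0.01, 3.14, -0.001]
contact_force: [0.2, -0.1, -0.8]
gripper_width: 0.0
```

```bash
python3 g.py 442 -318 37
```

```text
pos [ 442.5 -318.4   44.9] f [ 0.16 -0.06 -0.77]
shift [0.5 0.4 7.9] turn [-0.05  0.09  0.35]
```

Call:
{"name": "step_arm", "arguments": {
  "plan": [
    [[1,0.5,0.4,4,0,0,0],[1,0,0,3,0,0,0],[1,0,0,2,0,0,0],[1,0,0,0,0,0,0]]
  ]
}}

```text
clock: 4.17
tool_pos: [442.0, -318.0, 34.8]
orientation: [-0.009, 3.14, -0.001]
contact_force: [-1.9, 0.5, 1.8]
gripper_width: -0.4
```

Call:
{"name": "step_arm", "arguments": {
  "plan": [
    [[1,0,0,2,0,0,0],[1,0,0,1,0,0,0],[1,0,0,0,0,0,0]]
  ]
}}

```text
clock: 4.42
tool_pos: [442.2, -318.2, 32.7]
orientation: [-0.01, 3.14, -0.002]
contact_force: [-1.2, 1.2, 1.9]
gripper_width: -0.5
```

Call:
{"name": "step_arm", "arguments": {
  "plan": [
    [[1,0,0,2,0,0,0],[1,0,0,2,0,0,0]]
  ]
}}

```text
clock: 4.58
tool_pos: [442.4, -318.4, 29.4]
orientation: [-0.01, 3.139, -0.003]
contact_force: [-2.0, 1.1, 4.3]
gripper_width: -0.2
```

Call:
{"name": "step_arm", "arguments": {
  "plan": [
    [[1,0,0,2,0,0,0],[1,0,0,1.5,0,0,0]]
  ]
}}

```text
clock: 4.75
tool_pos: [442.4, -318.4, 25.9]
orientation: [-0.01, 3.139, -0.003]
contact_force: [-3.8, 2.6, 8.7]
gripper_width: -0.2
```

Call:
{"name": "step_arm", "arguments": {
  "plan": [
    [[1,0,0,1,0,0,0]]
  ]
}}

```text
clock: 4.83
tool_pos: [442.5, -318.4, 25.3]
orientation: [-0.01, 3.139, -0.003]
contact_force: [-6.1, 4.3, 11.1]
gripper_width: -0.1
```

Call:
{"name": "step_arm", "arguments": {
  "plan": [
    [[1,0,0,-4,0,0,0],[1,0,0,-8,0,0,0],[1,0,0,-15,0,0,0],[1,0,0,-25,0,0,0],[1,0,0,-10,0,0,0],[1,0,0,0,0,0,0],[1,0,0,0,0,0,0]]
  ]
}}

```text
clock: 5.42
tool_pos: [442.1, -318.1, 87.9]
orientation: [-0.01, 3.139, -0.002]
contact_force: [-0.2, -0.1, -0.8]
gripper_width: -0.1
```

```bash
python3 g.py 498 -374 70;  python3 - <<'E'
from h import *
im=viewer.snapshot('wrist'); cv2.imwrite('pics/w2.png',im[:,:,::-1]); im=viewer.snapshot('scene');cv2.imwrite('pics/s2.png',cv2.resize(im[190:350,190:430,::-1],None,fx=3,fy=3,interpolation=2))
E
```

```text
pos [ 442.1 -318.1   87.9] f [-0.18 -0.08 -0.77]
shift [-55.5 -56.2  18.1] turn [-0.07  0.12  0.35]
```

View pics/w2.png

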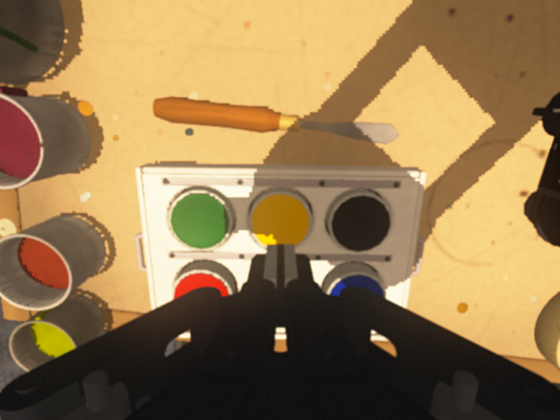

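View pics/s2.png

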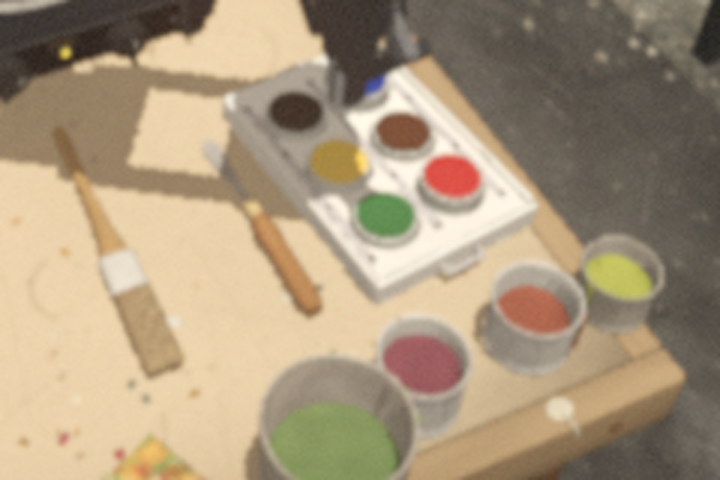

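Yellow now looks flush: it dropped about 5 px in the enlarged scene view, to (338,161), and the contact force is back to about 0. Red comes next.

Call:
{"name": "step_arm", "arguments": {
  "plan": [
    [[1,-28,-28,0,0,0,0],[1,-20,-20,0,0,0,0.4],[1,-6,-6,0,0,0,0],[1,0,0,0,0,0,0]]
  ]
}}

```text
clock: 5.85
tool_pos: [491.8, -368.0, 76.0]
orientation: [-0.001, -3.128, -0.019]
contact_force: [0.4, -0.4, -0.3]
gripper_width: -0.1
```

```bash
python3 g.py 498 -374 70
```

```text
pos [ 491.8 -368.    76. ] f [ 0.37 -0.44 -0.3 ]
shift [-6.3 -6.1  5.9] turn [ 0.69 -0.77 -0.04]
```

Call:
{"name": "step_arm", "arguments": {
  "plan": [
    [[1,-6,-6,6,0.7,-0.8,0],[1,0,0,10,0,0,0],[1,0,0,6,0,0,0],[1,0,0,0,0,0,0]]
  ]
}}

```text
clock: 6.18
tool_pos: [495.4, -371.8, 47.7]
orientation: [-0.001, -3.136, -0.008]
contact_force: [-0.7, 0.5, 0.1]
gripper_width: 0.0
```

```bash
python3 g.py 498 -374 40
```

```text
pos [ 495.4 -371.8   47.7] f [-0.67  0.52  0.06]
shift [-2.6 -2.2  7.7] turn [ 0.27 -0.3  -0.04]
```

Call:
{"name": "step_arm", "arguments": {
  "plan": [
    [[1,-2.6,-2.2,3,0.3,-0.3,0],[1,0,0,3,0,0,0],[1,0,0,3,0,0,0],[1,0,0,2,0,0,0],[1,0,0,2,0,0,0]]
  ]
}}

```text
clock: 6.6
tool_pos: [497.3, -373.0, 33.8]
orientation: [-0.001, -3.141, -0.0]
contact_force: [-2.5, 1.6, 3.2]
gripper_width: -0.2
```

Call:
{"name": "step_arm", "arguments": {
  "plan": [
    [[1,0,0,2,0,0,0],[1,0,0,2,0,0,0],[1,0,0,2,0,0,0]]
  ]
}}

```text
clock: 6.85
tool_pos: [497.4, -373.1, 29.1]
orientation: [-0.0, -3.142, 0.001]
contact_force: [-1.0, 1.7, 3.6]
gripper_width: -0.3
```

Call:
{"name": "step_arm", "arguments": {
  "plan": [
    [[1,0,0,2,0,0,0],[1,0,0,1.5,0,0,0]]
  ]
}}

```text
clock: 7.02
tool_pos: [497.6, -373.2, 26.1]
orientation: [0.0, 3.141, -0.002]
contact_force: [-3.5, 3.5, 7.9]
gripper_width: 0.2
```

Call:
{"name": "step_arm", "arguments": {
  "plan": [
    [[1,0,0,1.3,0,0,0]]
  ]
}}

```text
clock: 7.1
tool_pos: [497.6, -373.3, 25.5]
orientation: [0.0, 3.141, -0.002]
contact_force: [-5.3, 4.5, 12.2]
gripper_width: -0.2
```

Call:
{"name": "step_arm", "arguments": {
  "plan": [
    [[1,0,0,-4,0,0,0],[1,0,0,-8,0,0,0],[1,0,0,-15,0,0,0],[1,0,0,-25,0,0,0],[1,0,0,-10,0,0,0],[1,0,0,0,0,0,0],[1,0,0,0,0,0,0]]
  ]
}}

```text
clock: 7.68
tool_pos: [497.8, -373.3, 88.3]
orientation: [0.0, 3.141, -0.002]
contact_force: [0.1, -0.4, 0.6]
gripper_width: -0.1
```

```bash
python3 g.py 498.5 -262.5 70;  python3 - <<'E'
from h import *
im=viewer.snapshot('scene');cv2.imwrite('pics/s3.png',cv2.resize(im[190:350,190:430,::-1],None,fx=3,fy=3,interpolation=2))
E
```

```text
pos [ 497.8 -373.3   88.3] f [ 0.12 -0.44  0.59]
shift [ -0.7 110.8  18.2] turn [-0.07  0.05 -0.02]
```

View pics/s3.png

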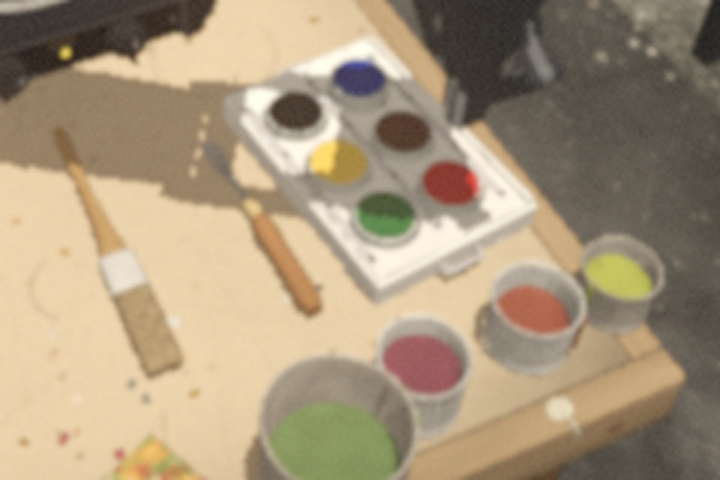

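Red, at (450,183) in the crop, is now down level like yellow at (338,161). Blue at (360,77) still stands proud.

Call:
{"name": "step_arm", "arguments": {
  "plan": [
    [[1,0,30,0,0,0,0],[1,0,35,0,0,0,0],[1,0,30,0,0,0,0],[1,0,15,0,0,0,0],[1,0,0,0,0,0,0]]
  ]
}}

```text
clock: 8.15
tool_pos: [494.5, -259.0, 80.1]
orientation: [-0.006, -3.134, -0.006]
contact_force: [0.6, 0.1, -0.4]
gripper_width: -0.2
```

```bash
python3 g.py 498.5 -262.5 60
```

```text
pos [ 494.5 -259.    80.1] f [ 0.6   0.11 -0.38]
shift [-4.1 -3.5 20. ] turn [ 0.23 -0.41 -0.24]
```

Call:
{"name": "step_arm", "arguments": {
  "plan": [
    [[1,-4,-3.5,12,0.2,-0.4,0],[1,0,0,10,0,0,0],[1,0,0,6,0,0,0],[1,0,0,2,0,0,0],[1,0,0,0,0,0,0]]
  ]
}}

```text
clock: 8.57
tool_pos: [496.7, -262.6, 44.2]
orientation: [-0.005, -3.136, -0.004]
contact_force: [1.0, -2.3, -0.3]
gripper_width: 0.1
```

```bash
python3 g.py 498.5 -262.5 40
```

```text
pos [ 496.7 -262.6   44.2] f [ 1.01 -2.31 -0.33]
shift [-1.8  0.1  4.2] turn [ 0.16 -0.31 -0.2 ]
```

Call:
{"name": "step_arm", "arguments": {
  "plan": [
    [[1,-1.5,0,3,0.2,-0.3,0],[1,0,0,3,0,0,0],[1,0,0,2,0,0,0],[1,0,0,2,0,0,0]]
  ]
}}

```text
clock: 8.9
tool_pos: [498.4, -264.0, 34.1]
orientation: [0.008, 3.141, -0.002]
contact_force: [-1.5, 1.4, 5.0]
gripper_width: 0.3
```

Call:
{"name": "step_arm", "arguments": {
  "plan": [
    [[1,0,0,2,0,0,0],[1,0,0,2,0,0,0],[1,0,0,2,0,0,0]]
  ]
}}

```text
clock: 9.15
tool_pos: [498.6, -264.1, 29.0]
orientation: [0.008, 3.14, -0.003]
contact_force: [-2.5, 1.0, 3.6]
gripper_width: 0.3
```

Call:
{"name": "step_arm", "arguments": {
  "plan": [
    [[1,0,0,2,0,0,0],[1,0,0,1.5,0,0,0]]
  ]
}}

```text
clock: 9.32
tool_pos: [498.6, -264.2, 25.9]
orientation: [0.008, 3.14, -0.003]
contact_force: [-4.3, 2.7, 10.0]
gripper_width: -0.2
```

Call:
{"name": "step_arm", "arguments": {
  "plan": [
    [[1,0,0,1.2,0,0,0]]
  ]
}}

```text
clock: 9.4
tool_pos: [498.7, -264.2, 25.4]
orientation: [0.008, 3.14, -0.003]
contact_force: [-6.2, 3.3, 10.6]
gripper_width: 0.1
```

Call:
{"name": "step_arm", "arguments": {
  "plan": [
    [[1,0,0,-4,0,0,0],[1,0,0,-8,0,0,0],[1,0,0,-15,0,0,0],[1,0,0,-30,0,0,0],[1,0,0,-40,0,0,0],[1,0,0,-40,0,0,0],[1,0,0,-40,0,0,0],[1,0,0,0,0,0,0]]
  ]
}}

```text
clock: 10.07
tool_pos: [497.3, -263.2, 207.4]
orientation: [-0.008, -3.14, 0.0]
contact_force: [0.8, -0.2, 1.2]
gripper_width: -0.4
```

Call:
{"name": "step_arm", "arguments": {
  "plan": [
    [[1,30,0,-10,0,0,0],[1,40,0,0,0,0,0],[1,40,0,0,0,0,0],[1,0,0,0,0,0,0],[1,0,0,0,0,0,0]]
  ]
}}

```text
clock: 10.48
tool_pos: [384.7, -262.8, 218.2]
orientation: [0.005, 3.14, -0.006]
contact_force: [0.4, 0.1, 0.2]
gripper_width: 0.3
```

Run:
```python
from h import *
for n in('scene','top','wrist'):
    im=viewer.snapshot(n);cv2.imwrite(f'pics/{n}4.png',im[:,:,::-1])
im=cv2.imread('pics/scene4.png');cv2.imwrite('pics/s4.png',cv2.resize(im[190:350,190:430],None,fx=3,fy=3,interpolation=2))
im=cv2.imread('pics/top4.png');cv2.imwrite('pics/t4.png',cv2.resize(im[140:300,240:430],None,fx=3.5,fy=3.5,interpolation=2))
```

```text
(no output)
```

View pics/s4.png

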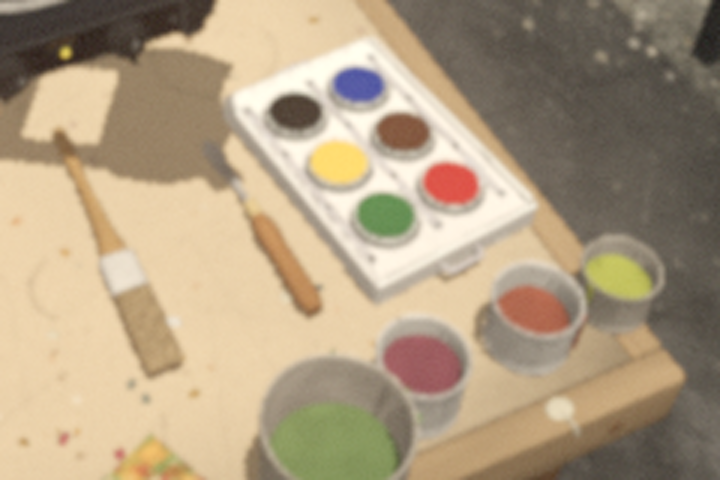

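View pics/t4.png

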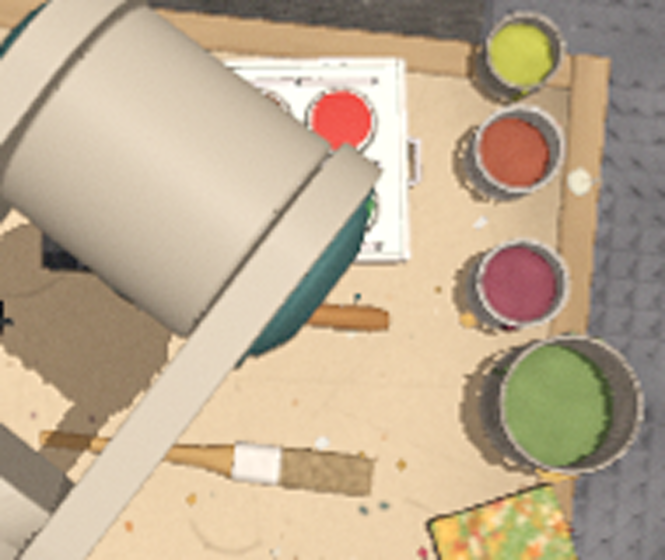

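View pics/wrist4.png

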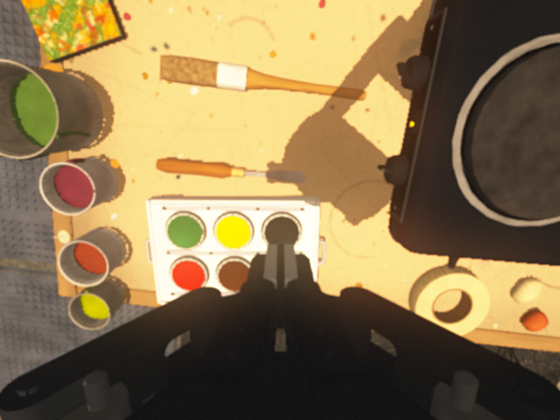

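All six pans look level in the scene view: blue (358,85), yellow (338,162), red (450,184) in the crop. Nothing else has shifted. Before handing in I measure how far the pixels dropped.

Run:
```python
from h import *
c=viewer.calibration('scene')
def pr(p): return cv2.projectPoints(np.array([p],float),cv2.Rodrigues(np.array(c['R']))[0],np.array(c['t']),np.array(c['mtx']),np.array(c['dist']))[0][0,0]
def cen(f):
    im=cv2.imread(f)[:,:,::-1].copy();h=cv2.cvtColor(im,cv2.COLOR_RGB2HSV).astype(int);H,S,V=h[:,:,0],h[:,:,1],h[:,:,2]
    o={}
    for k,m,p in (('y',(abs(H-24)<5)&(S>110)&(V>150),(303,242)),('r',((H<6)|(H>173))&(S>140)&(V>100),(340,249)),('b',(abs(H-117)<14)&(S>80)&(V>60),(310,217))):
        g=[b for b in blobs(m,60) if np.hypot(*(b[0]-p))<12]; o[k]=g[0][0] if g else None
    return o
a,b=cen('pics/scene0.png'),cen('pics/scene4.png')
for k,p in dict(y=(442.5,-318.3),r=(498,-374),b=(499,-263)).items():
    px=pr((*p,35))-pr((*p,28)); print(k,a[k],b[k],'drop mm',None if a[k] is None or b[k] is None else round((a[k]-b[k])[1]/px[1]*7,1))
```

```text
y [302.72826087 241.0326087 ] [302.43406593 243.67032967] drop mm 8.3
r [340.18292683 248.29268293] [339.91515152 250.66666667] drop mm 7.5
b [309.26612903 215.52419355] [309.075      217.76666667] drop mm 7.1
```

Each pan dropped 7–8 mm, which matches fully home, so I hand in.

```bash
python3 -c "
from rig import workorder,ctrl
print(ctrl.get_state()['clock']); print(workorder.hand_in())"
```

```text
10.6333
the job is handed in; nothing more can be done
None
```

I pressed the yellow, red and blue pans home in that order with the closed fingertips, then backed the arm clear and handed the job in at 10.6 s. No verdict was reported.

- **Force:** the vertical force readings peaked at about 11–12 N per pan (13–14 N in total with the sideways part), against the 25 N limit. The tip reached about 25.4 mm, roughly what the rubber ring's give predicts for a pan that is fully home.
- **Drop:** the scene camera showed the pans 8.3 mm (yellow), 7.5 mm (red) and 7.1 mm (blue) lower than at the start. These are pixel estimates good to about 1 mm; yellow's reads slightly over the 8 mm possible.
- **Surroundings:** in the last pictures all six pans look level. The brush, scraper, tins and tape look unmoved; I judged that by eye and did not measure it.
- **Disagreement:** the wrist camera put the pan centres about 1–4 mm away from the two fixed cameras. I aimed close to the fixed-camera values, which was well inside the 41 mm cakes.

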